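# Load a beech strip under the sprung toe of a jig

### The job

Load the loose beech strip into the plywood jig: lay it on the jig's bed and slide it endways into the mouth, under the sprung toe, until its end is fully home against the end stop. Slide it gently, without bearing down on the jig, and finish with a firm but measured push so that it is surely seated, not rammed; then let go and leave the strip there, and do not disturb the other things on the bench.

Things in the scene. Friction and masses are not known exactly. Their poses are not given: they have to be found in the camera images.
- strip: Loose square-sawn beech strip, 18 x 120 x 20 mm (x, y, z), 0.08 to 0.17 kg. Origin at the centre of its underside; its y axis runs along its length. Both ends are alike. It starts flat on the bench with its length roughly along the world x axis. Under the toe it must not be forced: more than 30 N between it and the jig (bed, cheeks and toe together) is too much, so slide it without bearing down.
- jig: Jig fixed to the bench: plywood base 190 x 84 x 12 mm (x, y, z); its top is the bed. Origin at the centre of the base's underside; +x is the way the strip is pushed in, roughly away from the robot. An aluminium bridge housing spans x = 18 to 64 mm, up to 62 mm above the bench (screw head 67 mm). The bed before x = 0 is bare, open at the sides and above.
- mouth (a point): Mouth of the jig's channel, on its middle line at bed height (jig x = 18, y = 0, z = 12 mm). From here the channel, 21 mm wide between two cheeks, runs in +x under the bridge. Two guides 26 mm high in front of it (jig x = 0 to 20 mm) flare it to about 33 mm wide. Axes as the jig's.
- toe (a joint): Lift (m) of the steel toe under the bridge, 0 at rest, at most 0.010. At rest its flat underside (jig x = 38 to 63 mm) is 16 mm over the bed: the 20 mm high strip must lift it 4 mm; its nose, sloping 27 degrees (x = 20 to 38), leads the strip in. A spring presses it down, 2 N at rest, 4 N on the strip. Pushing takes up to about 15 N at the nose, less after (more if the strip is also pressed down).
- stop: Rigid steel end stop, 34 x 19.5 x 14 mm, fixed in the channel at a depth that varies: face at jig x = 50 to 62 mm, hidden under the bridge. Origin at the foot of the face the strip's end must meet, on the channel's middle line; axes as the jig's. Home: strip's centre 60 mm before it. 4 N on it for 0.2 s proves the seat; more than 25 N is ramming.
- tape_roll: Roll of masking tape lying flat, 102 mm across, 24 mm high; bystander. Origin at the centre of its underside.
- hex_key: Black hex key, 33 x 113 x 6 mm; bystander. Origin at the centre of its underside.
- pencil: Thin red and natural-wood pencil, 9 x 150 x 10 mm; bystander. Origin at the centre of its underside.
There are look-alikes about, which are no part of the job. What is meant by the strip is not pink, and is the larger of those in its own colour.

How it is judged:
On the way:
1. the strip, under the lifted toe, is pressed against the end stop with at least 4 N for 0.2 s (contact force between strip and stop above 4 N and value of joint toe above 0.0025 m), for 0.2 s.
At the end, for the whole second after the job is handed in: The strip lies flat on the bed, at rest and released, in the channel under the lifted toe (lift over 2.5 mm), its end within 2 mm of the stop's face, within 3 mm of the channel's middle line and 0.08 rad of its direction (x of strip in the frame of stop between -0.062 and -0.058 m and y of strip in the frame of stop between -0.003 and 0.003 m and z of strip in the frame of stop between -0.002 and 0.002 m and angle between the y axis of strip and the x axis of jig, either way round below 0.08 rad and value of joint toe above 0.0025 m and linear speed of strip below 0.01 m/s); the robot touches nothing.
It fails at once if the end stop is rammed (more than 25 N) (contact force between stop and anything else above 25 N).
It fails at once if while the strip is lifting the toe, it is forced against the jig (more than 30 N between them) (contact force between strip and jig above 30 N and value of joint toe above 0.001 m).
It fails at once if a bystander (tape roll, hex key, pencil) is moved by more than 20 mm (distance of any of tape_roll, hex_key, pencil from where it was at the start of the episode above 0.02 m).
It also fails if it takes over 69 s, if anything falls off the work surface, if the arm or the gripper's body presses on something with over 40 N, if the wrist force passes 120 N, or if a joint passes its speed limit or range.

### The arm

A 6-joint arm with a two-finger parallel gripper is mounted at the origin on a cart in front of the work surface, level with it; the furniture and walls round the work are solid. World frame = base frame: x ahead of the robot, y to its left, z up, the work surface at z = 0. Lengths are in m, angles in rad, forces in N, time in s.
With the tool pointing down it reaches from about 0.225 to 0.875 m from the base axis. Payload 3.4 kg.
Tool frame: the origin (TCP) lies midway between the tips of the shut fingers; the grasp point (between the pads) lies 19 mm behind it; z points along the fingers, y is the line along which they close (so a half turn about z gives the same grasp; the last joint's range is limited). The gripper opens to 85 mm and grips with 20 to 120 N. Pads are 22 mm wide; open, the fingers measure 114 mm over their backs; the gripper's body (76 mm by 85 mm) begins 54 mm behind the grasp point. The pads swing forward as they close: fully open they stand 13 mm farther back than shut.
Start: joints at [1.021, 0.276, 1.505, -0, 1.361, -0.121], TCP at [0.239, 0.523, 0.231] pointing down, gripper open.
Joint ranges: [-2.89, 2.89], [-0.75, 2.08], [0.22, 2.7], [-1.18, 4.32], [0.11, 2.71], [-2.7, 2.7]. Speed limits (rad/s): [2.57, 2.57, 3.14, 3.14, 3.14, 3.14].

### API

Orientations are given as a unit quaternion [x, y, z, w].
In Python, from plant import * gives the robot as it stands.
- The arm moves only by the tool move_arm, never from a script. Its argument "series" is a list of rows, each a list of 3 entries, a list of its own where there are three numbers: the turn, a rotation vector about the tool's x, y, z in rad, then the shift along the tool's x, y, z in m, then the opening, from 0 (shut) to 1 (fully open). In form: [[[wx, wy, wz], [dx, dy, dz], hand], ...]. A call has 1 to 20 rows; each row is the pose to reach, as a shift and turn from the pose commanded when the call began, along the tool's axes at that moment; what a row does not reach only later rows make up. A row lasts 1/10 s, in which the tool goes at most 50 mm and 8.59 degrees, less where a joint would pass 70% of its speed; a pose out of reach is approached as far as the arm can. A call with a gripper value outside its range is refused whole. The fingers move at their own pace and stop on an object; "grip_force" is the grip in N (left out, the last holds). Time passes only in rows, so rows that repeat a pose let the fingers close. It gives the time, the measured TCP pose, the force, the opening and the grip force at its end, in the units of the state.
- state(): the state, without advancing time (a new reading comes with each control period).
- get_image(name): name is "scene" or "top" or "wrist"; returns a dict with "img" (420x560x3 uint8, red, green, blue), "depth" (420x560 float32, m along the optical axis (not along the pixel's ray), 0 where there is no reading), "fx", "fy", "cx", "cy" (pixels), "distortion" ([k1, k2, p1, p2, k3] as OpenCV has them; the pictures are not rectified), "rvec" (rotation vector, rad) and "tvec" (3), from world to camera coordinates, as OpenCV has them; the wrist camera has in their place "tool_from_camera" (4x4, takes a point from camera to tool coordinates, whose origin is the TCP and whose axes are the flange's). Camera axes: x right, y down, z forward; pixel columns grow to the right and rows downward; lengths in m; the calibration is good to about 2 mm. A picture is of the moment at which its call begins: read the wrist's pose just before it.
- job_done(): hands the job in; it is judged then, once.
The state is a dict: "clock": time; "q": joint angles; "joint_velocities": joint speeds; "effort": joint torques, N m; "ee_pos": TCP position; "tool_rot": TCP orientation; "wrist_force": force on the tool from outside, world axes, zero at the start; "ft_torque": the same for the moment, N m; "gripper_width": finger opening in m; "grasp_force": force on a finger pad.
Only numpy, scipy, OpenCV 4.12 (cv2) and the standard library are available. Lean on these libraries where they do the work, as an engineer would, in place of code of your own. Each camera call takes 0.05 s, during which the arm holds its last target. There are 200 camera calls.

## Working session

There is one attempt and no reset: what is moved stays moved. The work goes in short steps, Python scripts to look and compute and a tool call to move; the robot and the scene stay as the last step left them, time stands still between calls to the robot, and variables do not carry over. Pictures are saved under pics/ and viewed, at most 10 in all, crops included, and the job is handed in when it is done.

Besides the shell and the picture viewer there is one more tool, called after "Emit:" by a JSON object that holds its "fn" and its "kwargs". move_arm: Moves the arm, as the interface text tells. Its arguments: {"type":"object","properties":{"series":{"type":"array","items":{"type":"array"}},"grip_force":{"type":"number"}},"required":["series"]}

```bash
ls; mkdir -p pics
cat > h.py <<'E'
import numpy as np, cv2, pickle
from plant import *
def cam(n):
    s=state(); d=get_image(n); d["s"]=s; return d
def T(d):  # world_from_cam
    M=np.eye(4)
    if "rvec" in d:
        R=cv2.Rodrigues(np.array(d["rvec"],float))[0]; M[:3,:3]=R.T; M[:3,3]=-R.T@np.array(d["tvec"],float).ravel(); return M
    from scipy.spatial.transform import Rotation as Ro
    M[:3,:3]=Ro.from_quat(d["s"]["tool_rot"]).as_matrix(); M[:3,3]=d["s"]["ee_pos"]; return M@np.array(d["tool_from_camera"])
def ray(d,uv):
    K=np.array([[d["fx"],0,d["cx"]],[0,d["fy"],d["cy"]],[0,0,1.]])
    n=cv2.undistortPoints(np.array(uv,float).reshape(-1,1,2),K,np.array(d["distortion"],float)).reshape(-1,2)
    M=T(d); return M[:3,3], np.c_[n,np.ones(len(n))]@M[:3,:3].T
def plane(d,uv,z):
    o,r=ray(d,uv); return o+r*((z-o[2])/r[:,2:3])
def dep(d,uv):
    o,r=ray(d,uv); uv=np.array(uv,int).reshape(-1,2); return o+r*d["depth"][uv[:,1],uv[:,0]][:,None]
def save(n,im): cv2.imwrite("pics/"+n,im[...,::-1])
E
python3 - <<'E'
from h import *
ds={n:cam(n) for n in("top","scene")}
pickle.dump(ds,open("d0.pkl","wb"))
for n in ds: save(n+"0.png",ds[n]["img"]); print(n,T(ds[n])[:3].round(3).tolist())
s=state(); print(s)
E
```

```text
pics
top [[0.022, -0.997, 0.068, 0.415], [-1.0, -0.022, -0.006, -0.39], [0.008, -0.068, -0.998, 1.037]]
scene [[0.603, -0.571, 0.558, 0.01], [-0.798, -0.417, 0.435, -0.744], [-0.016, -0.707, -0.707, 0.656]]
{'clock': 0.1, 'q': array([ 1.02101128e+00,  2.76502908e-01,  1.50604768e+00,  1.94243040e-05,
        1.36072071e+00, -1.21007975e-01]), 'joint_velocities': array([-6.48152853e-05, -1.37265436e-03, -4.16781102e-03,  1.13403134e-03,
       -1.89676698e-04, -1.22685339e-03]), 'effort': array([ 3.81599375e-04, -4.17700267e+01, -2.46404493e+01, -7.56565601e-05,
        5.92142125e-03, -1.00438919e-05]), 'ee_pos': array([0.23880065, 0.52251692, 0.23052628]), 'tool_rot': array([ 2.12751914e-01,  9.77105889e-01, -7.89428374e-04, -2.85225008e-04]), 'wrist_force': array([0.13921249, 0.00256618, 0.44150899]), 'ft_torque': array([-0.00252041,  0.026742  ,  0.01124924]), 'grasp_force': 0.0, 'gripper_width': 0.0850007840438635}
```

View pics/top0.png

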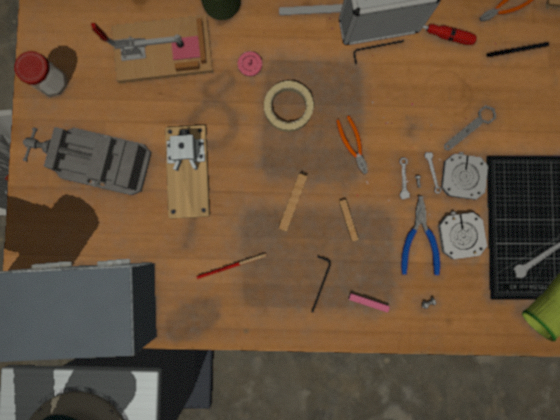

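View pics/scene0.png

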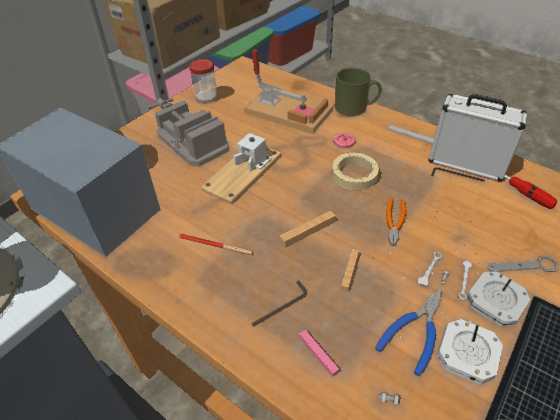

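Top view: the beech pieces are at (293,201), the larger, and (348,219), the smaller. A pink piece is at (368,301). The strip meant is the one at (293,201), being beech and the larger. The jig is at (188,170) with its open bed towards the robot (down in the picture). The tape roll is at (289,105), the pencil at (232,265) and the hex key at (322,283).

```bash
cat > m.py <<'E'
from h import *
ds=pickle.load(open("d0.pkl","rb"))
def obj(d,seed,box,tol=1):
    im=cv2.cvtColor(d["img"],cv2.COLOR_RGB2LAB).astype(int)
    m=np.zeros(im.shape[:2],np.uint8); x0,y0,x1,y1=box
    # height mask from depth
    v,u=np.mgrid[y0:y1,x0:x1]; uv=np.c_[u.ravel(),v.ravel()]
    P=dep(d,uv); return uv,P
for n,boxes in {"top":{"A":(265,160,320,240),"B":(330,190,365,250)},"scene":{"A":(270,205,345,250),"B":(335,243,365,295)}}.items():
    d=ds[n]
    for k,b in boxes.items():
        uv,P=obj(d,None,b); h=P[:,2]; sel=(h>0.010)&(h<.04)
        m=np.zeros((420,560),np.uint8); m[uv[sel,1],uv[sel,0]]=1
        nl,l,st,ce=cv2.connectedComponentsWithStats(m); i=1+np.argmax(st[1:,4]); mm=l==i
        q=np.argwhere(mm)[:,::-1]; PP=dep(d,q); zt=np.percentile(PP[:,2],70); top=PP[PP[:,2]>zt-.005]
        r=cv2.minAreaRect((plane(d,q[PP[:,2]>zt-.005],zt)[:,:2]*1000).astype(np.float32))
        print(n,k,"ztop",zt.round(4),"table",np.median(h[h<.006]).round(4),"rect mm",np.round(r[0],1),np.round(r[1],1),round(r[2],1), cv2.minAreaRect(q.astype(np.float32)))
# jig: height histogram
d=ds["top"]; uv,P=obj(d,None,(160,115,220,225)); h=P[:,2]
sel=(h>.007)&(h<.018); m=np.zeros((420,560),np.uint8); m[uv[sel,1],uv[sel,0]]=1
nl,l,st,ce=cv2.connectedComponentsWithStats(m); i=1+np.argmax(st[1:,4]); q=np.argwhere(l==i)[:,::-1]; PP=dep(d,q)
print("bed z",np.median(PP[:,2])); print(cv2.minAreaRect((plane(d,q,.012)[:,:2]*1000).astype(np.float32)), PP.min(0),PP.max(0))
c=[cv2.resize(ds["top"]["img"][150:250,260:380],(600,500),interpolation=2),cv2.resize(ds["top"]["img"][115:225,155:225],(200,500)*1,interpolation=2)]
c[1]=cv2.resize(ds["top"]["img"][115:225,170-15:210],(200,400),interpolation=2); c[1]=cv2.copyMakeBorder(c[1],0,100,0,0,0)
save("crop.png",np.hstack(c))
E
python3 m.py
```

```text
top A ztop 0.0205 table -0.0008 rect mm [ 497.3 -425.4] [ 17.9 119.7] 70.4 ((292.0812072753906, 201.91188049316406), (8.810884475708008, 58.783729553222656), 20.85445785522461)
top B ztop 0.0151 table -0.0006 rect mm [ 462.8 -540.7] [85.8 13.6] 18.3 ((348.19647216796875, 220.12216186523438), (42.10820388793945, 6.624889373779297), 72.47443389892578)
scene A ztop 0.0198 table -0.0007 rect mm [ 495.5 -426.4] [ 22.1 120.2] 70.1 ((306.9000244140625, 227.30003356933594), (11.180339813232422, 59.479408264160156), 63.43495178222656)
scene B ztop 0.0143 table -0.0009 rect mm [ 461.9 -541.3] [89.2 13.1] 18.4 ((349.49908447265625, 268.281005859375), (7.550793647766113, 40.100433349609375), 15.708637237548828)
bed z 0.01141861636170971
((556.621337890625, -206.90113830566406), (189.35012817382812, 84.11396789550781), 4.349025726318359) [ 0.46097103 -0.25405124  0.00700666] [ 0.65404253 -0.15891135  0.01797375]
```

View pics/crop.png

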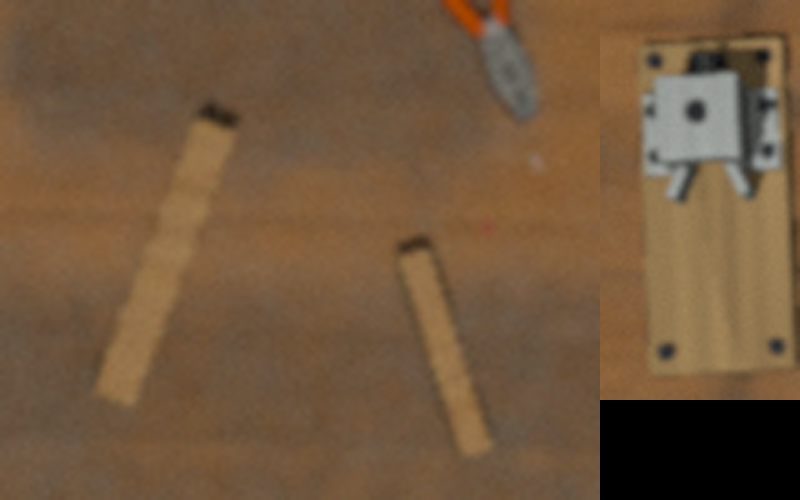

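Crop: the strip at (293,201) measures 120 x 18 mm with its top at 20 mm in both views. The other beech piece is 86 x 13.5 mm, so A is the one meant. Its centre is (0.4965, -0.426) at -19.6°. The jig is centred at (0.5566, -0.207), turned +4.35°. Next I check obstacle heights on the way and work out the move.

```bash
cat >> h.py <<'E'
from scipy.spatial.transform import Rotation as Ro
def go(p,yaw,s=None):
    "yaw: world angle (deg) of tool y; prints turn, shift"
    s=s or state(); R=Ro.from_quat(s["tool_rot"]).as_matrix(); y=np.radians(yaw)
    Y=np.array([np.cos(y),np.sin(y),0]); Z=np.array([0,0,-1.]); G=np.c_[np.cross(Y,Z),Y,Z]
    w=Ro.from_matrix(R.T@G).as_rotvec(); print("turn",w.round(4).tolist(),"shift",(R.T@(np.array(p)-s["ee_pos"])).round(4).tolist())
E
python3 - <<'E'
from h import *
ds=pickle.load(open("d0.pkl","rb"))
for n in ds:
    d=ds[n]; v,u=np.mgrid[0:420,0:560]; uv=np.c_[u.ravel(),v.ravel()]; P=dep(d,uv); ok=d["depth"].ravel()>0
    for lo,hi in((.08,.15),(.15,.25),(.25,.4),(.4,.9)):
        for a,b in((-.6,-.3),(-.3,0),(0,.3),(.3,.7)):
            Q=P[ok&(P[:,2]>lo)&(P[:,2]<hi)&(P[:,1]>a)&(P[:,1]<b)&(P[:,0]<.8)&(P[:,0]>-.2)]
            if len(Q)>5: print(n,lo,(a,b),len(Q),Q.min(0).round(2),Q.max(0).round(2))
go([.42,.2,.45],20); go([.468,-.4155,.15],-109.6)
E
```

```text
top 0.08 (-0.3, 0) 1364 [ 0.08 -0.16  0.08] [ 0.8  -0.    0.15]
top 0.08 (0, 0.3) 1092 [0.1  0.   0.08] [0.77 0.11 0.15]
top 0.15 (-0.3, 0) 8217 [ 0.21 -0.16  0.15] [ 0.8  -0.    0.18]
top 0.15 (0, 0.3) 3983 [0.2  0.   0.15] [0.36 0.08 0.17]
scene 0.08 (-0.3, 0) 3445 [ 0.21 -0.16  0.08] [ 0.8  -0.    0.15]
scene 0.08 (0, 0.3) 785 [0.2  0.   0.08] [0.77 0.11 0.15]
scene 0.15 (-0.3, 0) 5190 [ 0.21 -0.16  0.15] [ 0.37 -0.    0.17]
scene 0.15 (0, 0.3) 2120 [0.2  0.   0.15] [0.36 0.1  0.17]
turn [-0.0017, 0.0005, 0.7929] shift [-0.2988, -0.2183, -0.2192]
turn [-0.0004, 0.0025, 3.0549] shift [-0.5985, -0.7577, 0.0817]
```

Emit:
{"fn": "move_arm", "kwargs": {"series": [[[0, 0, 0], [0, 0, -0.05], 1], [[0, 0, 0.1], [-0.02, -0.02, -0.1], 1], [[0, 0, 0.2], [-0.06, -0.05, -0.13], 1], [[0, 0, 0.79], [-0.3, -0.22, -0.15], 1], [[0, 0, 0.79], [-0.3, -0.22, -0.15], 1], [[0, 0, 0.79], [-0.3, -0.22, -0.15], 1], [[0, 0, 0.79], [-0.3, -0.22, -0.15], 1], [[0, 0, 0.79], [-0.3, -0.22, -0.15], 1], [[0, 0, 1.5], [-0.45, -0.5, -0.15], 1], [[0, 0, 1.5], [-0.45, -0.5, -0.15], 1], [[0, 0, 1.5], [-0.45, -0.5, -0.15], 1], [[0, 0, 1.5], [-0.45, -0.5, -0.15], 1], [[0, 0, 1.5], [-0.45, -0.5, -0.15], 1], [[0, 0, 1.5], [-0.45, -0.5, -0.15], 1], [[0, 0, 2.2], [-0.55, -0.68, -0.15], 1], [[0, 0, 2.2], [-0.55, -0.68, -0.15], 1], [[0, 0, 2.2], [-0.55, -0.68, -0.15], 1], [[0, 0, 2.2], [-0.55, -0.68, -0.15], 1], [[0, 0, 2.2], [-0.55, -0.68, -0.15], 1], [[0, 0, 2.2], [-0.55, -0.68, -0.15], 1]]}}

```text
clock: 2.1
ee_pos: [0.4562, -0.3282, 0.3798]
tool_rot: [0.968, 0.251, -0.001, -0.0]
wrist_force: [0.5, 0.2, -0.3]
gripper_width: 0.0858
grasp_force: 0.0
```

```bash
python3 -c "
from h import *
s=state(); print(s['q'].round(3)); go([.468,-.4155,.2],-109.6)"
```

```text
[-7.470e-01  2.120e-01  1.235e+00 -1.000e-03  1.695e+00  3.160e-01]
turn [0.0, 0.0016, 0.85] shift [-0.0319, 0.0821, 0.1798]
```

Emit:
{"fn": "move_arm", "kwargs": {"series": [[[0, 0, 0.85], [-0.032, 0.082, 0.18], 1], [[0, 0, 0.85], [-0.032, 0.082, 0.18], 1], [[0, 0, 0.85], [-0.032, 0.082, 0.18], 1], [[0, 0, 0.85], [-0.032, 0.082, 0.18], 1], [[0, 0, 0.85], [-0.032, 0.082, 0.18], 1], [[0, 0, 0.85], [-0.032, 0.082, 0.18], 1], [[0, 0, 0.85], [-0.032, 0.082, 0.18], 1], [[0, 0, 0.85], [-0.032, 0.082, 0.18], 1], [[0, 0, 0.85], [-0.032, 0.082, 0.18], 1]]}}

```text
clock: 3.0
ee_pos: [0.469, -0.4112, 0.2016]
tool_rot: [0.986, -0.167, 0.0, 0.0]
wrist_force: [0.3, -0.3, 0.4]
gripper_width: 0.0859
grasp_force: 0.0
```

Run:
```python
from h import *
d=cam("wrist"); im=d["img"]; s=d["s"]; print(s["ee_pos"].round(4),s["q"].round(3))
v,u=np.mgrid[0:420,0:560]; uv=np.c_[u.ravel(),v.ravel()]; P=dep(d,uv); ok=d["depth"].ravel()>0
sel=ok&(P[:,2]>.012)&(P[:,2]<.03)&(np.hypot(P[:,0]-.4965,P[:,1]+.426)<.075)
Q=P[sel]; print(sel.sum(),Q.min(0),Q.max(0),np.median(Q[:,2]))
z=np.median(Q[:,2]); print(cv2.minAreaRect((plane(d,uv[sel],z)[:,:2]*1000).astype(np.float32)))
pickle.dump(d,open("w1.pkl","wb")); save("w1.png",im)
go([.468,-.4155,.004],-109.6)
```

```text
[ 0.469  -0.4112  0.2016] [-0.831  0.365  1.445  0.     1.33   1.075]
2071 [ 0.43949749 -0.45212152  0.01738682] [ 0.5574545  -0.39645789  0.02297296] 0.020038885877319557
((498.24609375, -424.2658996582031), (17.49856185913086, 119.59479522705078), 70.49197387695312)
turn [0.0003, -0.0006, 0.0063] shift [0.0003, 0.0043, 0.1977]
```

View pics/w1.png

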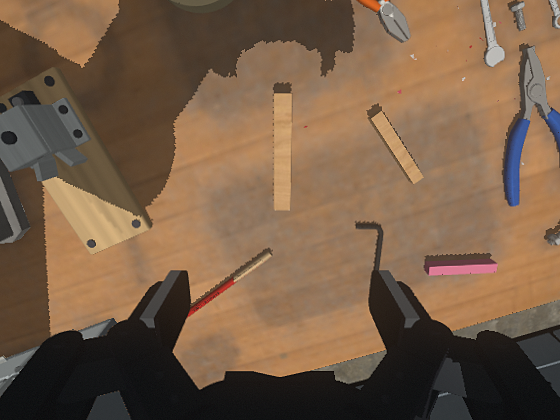

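The wrist view shows the strip at (283,147) clear of the pencil (230,285) and the hex key (375,245), and agrees to within 2 mm. The way down is free.

Emit:
{"fn": "move_arm", "kwargs": {"series": [[[0, 0, 0.006], [0, 0.004, 0.05], 0.6], [[0, 0, 0.006], [0, 0.004, 0.1], 0.6], [[0, 0, 0.006], [0, 0.004, 0.15], 0.6], [[0, 0, 0.006], [0, 0.004, 0.18], 0.6], [[0, 0, 0.006], [0, 0.004, 0.195], 0.6], [[0, 0, 0.006], [0, 0.004, 0.196], 0.6], [[0, 0, 0.006], [0, 0.004, 0.196], 0.6]], "grip_force": 40}}

```text
clock: 3.75
ee_pos: [0.468, -0.4153, 0.0057]
tool_rot: [0.985, -0.17, 0.0, 0.0]
wrist_force: [0.8, -0.3, 1.1]
gripper_width: 0.0514
grasp_force: 0.0
```

Emit:
{"fn": "move_arm", "kwargs": {"series": [[[0, 0, 0], [0, 0, 0], 0.1], [[0, 0, 0], [0, 0, 0], 0.1], [[0, 0, 0], [0, 0, 0], 0.1], [[0, 0, 0], [0, 0, 0], 0.1], [[0, 0, 0], [0, 0, 0], 0.1], [[0, 0, 0], [0, 0, 0], 0.1], [[0, 0, 0], [0, 0, 0], 0.1], [[0, 0, 0], [0, 0, 0], 0.1]]}}

```text
clock: 4.55
ee_pos: [0.4685, -0.4159, 0.007]
tool_rot: [0.985, -0.171, 0.001, 0.001]
wrist_force: [-0.4, 0.2, 6.0]
gripper_width: 0.017
grasp_force: 40.6
```

```bash
cat > j.py <<'E'
from h import *
# jig frame -> world
JC=np.array([.5566,-.2069]); JA=4.35; a=np.radians(JA)
def J(x,y): return JC+np.array([x*np.cos(a)-y*np.sin(a),x*np.sin(a)+y*np.cos(a)])
E
python3 - <<'E'
from j import *
s=state(); print(s['ee_pos'].round(4),s['gripper_width'],s['grasp_force'],s['wrist_force'].round(1))
print(J(-95,0),J(-.085,0),J(-.045,0))
E
```

```text
[ 0.4685 -0.4159  0.007 ] 0.01699484700770214 40.572227239608765 [-0.4  0.2  6. ]
[-94.16973564  -7.4125461 ] [ 0.47184486 -0.21334716] [ 0.51172963 -0.2103132 ]
```

Run:
```python
from j import *
p=J(-.1,0); print(p); go([p[0],p[1],.17],JA-90)
```

```text
[ 0.45688807 -0.21448489]
turn [0.0018, -0.0026, -0.4191] shift [-0.0782, -0.1855, -0.1634]
```

Emit:
{"fn": "move_arm", "kwargs": {"series": [[[0, 0, 0], [0, 0, -0.03], 0.1], [[0, 0, 0], [0, 0, -0.07], 0.1], [[0, 0, 0], [0, 0, -0.12], 0.1], [[0, 0, -0.1], [-0.02, -0.05, -0.16], 0.1], [[0, 0, -0.2], [-0.04, -0.09, -0.164], 0.1], [[0, 0, -0.3], [-0.06, -0.13, -0.164], 0.1], [[0, 0, -0.42], [-0.07, -0.16, -0.164], 0.1], [[0, 0, -0.42], [-0.078, -0.186, -0.164], 0.1], [[0, 0, -0.42], [-0.078, -0.186, -0.164], 0.1], [[0, 0, -0.42], [-0.078, -0.186, -0.164], 0.1]]}}

```text
clock: 5.55
ee_pos: [0.4567, -0.2135, 0.1696]
tool_rot: [0.999, 0.039, 0.0, 0.001]
wrist_force: [0.2, -0.2, -1.2]
gripper_width: 0.0171
grasp_force: 39.7
```

Run:
```python
from j import *
d=cam("wrist"); s=d["s"]; print(s["ee_pos"].round(4),s["gripper_width"],s["wrist_force"].round(2),s["grasp_force"])
pickle.dump(d,open("w2.pkl","wb")); save("w2.png",d["img"])
v,u=np.mgrid[0:420,0:560]; uv=np.c_[u.ravel(),v.ravel()]; P=dep(d,uv); ok=d["depth"].ravel()>0
B=ok&(P[:,2]>.007)&(P[:,2]<.018)&(np.abs(P[:,0]-.55)<.13)&(np.abs(P[:,1]+.207)<.07)
print("bed",B.sum(),np.median(P[B,2])); print(cv2.minAreaRect((plane(d,uv[B],.012)[:,:2]*1000).astype(np.float32)))
S=ok&(P[:,2]>.14)&(P[:,2]<.2)&(P[:,0]>.465)
print("strip",S.sum(),P[S].min(0),P[S].max(0)); print(cv2.minAreaRect((P[S][:,:2]*1000).astype(np.float32)))
```

```text
[ 0.4567 -0.2135  0.1696] 0.017131187694635185 [ 0.22 -0.17 -1.2 ] 39.73372399806976
bed 8073 0.01215443235733843
((542.5216674804688, -205.85281372070312), (157.64251708984375, 83.49000549316406), 4.670637130737305)
strip 9490 [ 0.46500638 -0.23460481  0.17229999] [ 0.54863511 -0.19611474  0.19998707]
((506.747314453125, -215.35031127929688), (83.8379135131836, 37.46061706542969), 0.7309834361076355)
```

View pics/w2.png

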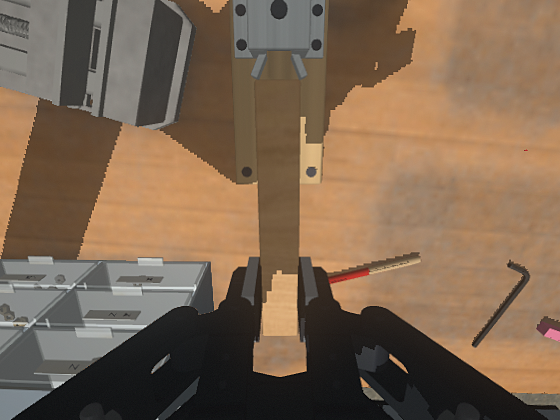

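```bash
cat > rel.py <<'E'
from j import *
import sys
d=pickle.load(open(sys.argv[1],"rb")) if len(sys.argv)>1 else cam("wrist"); s=d["s"]; tz=s["ee_pos"][2]
v,u=np.mgrid[0:420,0:560]; uv=np.c_[u.ravel(),v.ravel()]; P=dep(d,uv); ok=d["depth"].ravel()>0
R=Ro.from_quat(s["tool_rot"]).as_matrix(); L=(P-s["ee_pos"])@R  # tool coords
fwd=L[:,0]*(1 if R[0,0]>0 else -1)
S=ok&(np.abs(L[:,1])<.02)&(fwd>.015)&(fwd<.1)&(np.abs(P[:,2]-tz-.008)<.02)&(P[:,2]>.025)
A=np.c_[fwd[S],np.ones(S.sum())]; print("strip pts",S.sum(),"fwd max",fwd[S].max().round(4),"z-vs-fwd (slope,z at tcp)",np.linalg.lstsq(A,P[S,2],rcond=None)[0].round(4))
def mid(M,P):  # centre line by per-slice min/max in world x
    xs=[];ys=[];w=[]
    for x in np.arange(P[M,0].min()+.006,P[M,0].max()-.006,.003):
        k=M&(np.abs(P[:,0]-x)<.0015)
        if k.sum()>4: xs.append(x); ys.append((P[k,1].min()+P[k,1].max())/2); w.append(np.ptp(P[k,1]))
    w=np.array(w); g=np.abs(w-np.median(w))<.003
    c=np.polyfit(np.array(xs)[g],np.array(ys)[g],1); print("width",np.median(w).round(4),"n",g.sum(),"angle",np.degrees(np.arctan(c[0])).round(2)); return c
cs=mid(S,P)
B=ok&(P[:,2]>.008)&(P[:,2]<.016)&(np.abs(P[:,0]-.5)<.07)&(np.abs(P[:,1]+.207)<.055)
cb=mid(B,P)
for x in (.5,.54,.57): print(x,"strip y",np.polyval(cs,x).round(4),"jig y",np.polyval(cb,x).round(4))
E
python3 rel.py w2.pkl
```

```text
strip pts 7736 fwd max 0.0917 z-vs-fwd (slope,z at tcp) [-0.0051  0.1826]
width 0.0179 n 22 angle 5.03
width 0.0833 n 33 angle 4.57
0.5 strip y -0.2093 jig y -0.2092
0.54 strip y -0.2058 jig y -0.206
0.57 strip y -0.2031 jig y -0.2036
```

The wrist view shows the held strip at (280,170) lined up with the channel mouth between the guides at (262,65) and (297,65). Sideways error is under 0.5 mm and yaw is 0.5° off. The pencil stays clear. I lower it onto the bed just inside the flare.

Emit:
{"fn": "move_arm", "kwargs": {"series": [[[0, 0, 0.008], [0.013, 0, 0.04], 0.1], [[0, 0, 0.008], [0.013, 0, 0.08], 0.1], [[0, 0, 0.008], [0.013, 0, 0.11], 0.1], [[0, 0, 0.008], [0.013, 0, 0.135], 0.1], [[0, 0, 0.008], [0.013, 0, 0.145], 0.1], [[0, 0, 0.008], [0.013, 0, 0.147], 0.1], [[0, 0, 0.008], [0.013, 0, 0.147], 0.1], [[0, 0, 0.008], [0.013, 0, 0.147], 0.1]]}}

```text
clock: 6.4
ee_pos: [0.4708, -0.2136, 0.0235]
tool_rot: [0.999, 0.034, 0.001, 0.001]
wrist_force: [-0.4, -0.6, -1.1]
gripper_width: 0.0169
grasp_force: 39.7
```

```bash
python3 -c "
from h import *
s=state(); print(s['ee_pos'].round(5),s['wrist_force'].round(2))"; python3 rel.py
```

```text
[ 0.4708  -0.21363  0.0235 ] [-0.35 -0.63 -1.08]
strip pts 8666 fwd max 0.1 z-vs-fwd (slope,z at tcp) [-0.0025  0.0365]
width 0.0179 n 23 angle 4.45
width 0.0839 n 33 angle 4.57
0.5 strip y -0.2109 jig y -0.2091
0.54 strip y -0.2078 jig y -0.2059
0.57 strip y -0.2055 jig y -0.2035
```

Emit:
{"fn": "move_arm", "kwargs": {"series": [[[0, 0, 0], [0, -0.0018, 0.002], 0.1], [[0, 0, 0], [0, -0.0018, 0.003], 0.1], [[0, 0, 0], [0, -0.0018, 0.0035], 0.1], [[0, 0, 0], [0, -0.0018, 0.0035], 0.1]]}}

```text
clock: 6.85
ee_pos: [0.4696, -0.2108, 0.019]
tool_rot: [0.999, 0.034, 0.0, -0.0]
wrist_force: [0.3, 0.4, 1.1]
gripper_width: 0.0166
grasp_force: 40.0
```

```bash
python3 -c "
from h import *
s=state(); print(s['ee_pos'].round(5),s['wrist_force'].round(2))"; python3 rel.py
```

```text
[ 0.46962 -0.21075  0.01903] [0.33 0.44 1.09]
strip pts 8878 fwd max 0.1 z-vs-fwd (slope,z at tcp) [0.03   0.0307]
width 0.0179 n 22 angle 4.51
width 0.0837 n 33 angle 4.31
0.5 strip y -0.208 jig y -0.2089
0.54 strip y -0.2048 jig y -0.2059
0.57 strip y -0.2024 jig y -0.2036
```

Emit:
{"fn": "move_arm", "kwargs": {"series": [[[0, 0, 0], [0.002, 0.001, 0], 0.1], [[0, 0, 0], [0.005, 0.001, 0], 0.1], [[0, 0, 0], [0.009, 0.001, 0], 0.1], [[0, 0, 0], [0.013, 0.001, 0], 0.1], [[0, 0, 0], [0.017, 0.001, 0], 0.1], [[0, 0, 0], [0.02, 0.001, 0], 0.1], [[0, 0, 0], [0.02, 0.001, 0], 0.1]]}}

```text
clock: 7.6
ee_pos: [0.4906, -0.2107, 0.019]
tool_rot: [0.999, 0.034, 0.001, 0.0]
wrist_force: [-2.1, 0.6, 4.6]
gripper_width: 0.0169
grasp_force: 40.4
```

```bash
python3 -c "
from h import *
s=state(); print(s['ee_pos'].round(5),s['wrist_force'].round(2),s['ft_torque'].round(2))"; python3 rel.py
```

```text
[ 0.49059 -0.21069  0.01902] [-2.1   0.6   4.64] [ 0.04  0.17 -0.02]
strip pts 8752 fwd max 0.0869 z-vs-fwd (slope,z at tcp) [0.0438 0.0304]
width 0.018 n 15 angle 4.57
width 0.0838 n 33 angle 4.47
0.5 strip y -0.2096 jig y -0.209
0.54 strip y -0.2064 jig y -0.2059
0.57 strip y -0.204 jig y -0.2035
```

Emit:
{"fn": "move_arm", "kwargs": {"series": [[[0, 0, 0], [0, -0.0005, -0.0004], 0.1], [[0, 0, 0], [0.002, -0.0005, -0.0004], 0.1], [[0, 0, 0], [0.004, -0.0005, -0.0004], 0.1], [[0, 0, 0], [0.006, -0.0006, -0.0004], 0.1], [[0, 0, 0], [0.008, -0.0006, -0.0004], 0.1]]}}

```text
clock: 8.15
ee_pos: [0.4962, -0.2092, 0.019]
tool_rot: [0.999, 0.035, -0.002, -0.0]
wrist_force: [-8.0, -1.2, 6.2]
gripper_width: 0.0169
grasp_force: 40.6
```

Emit:
{"fn": "move_arm", "kwargs": {"series": [[[0, 0, 0], [0.001, 0, 0], 0.1], [[0, 0, 0], [0.002, 0, 0], 0.1], [[0, 0, 0], [0.003, 0, 0], 0.1]]}}

```text
clock: 8.45
ee_pos: [0.4973, -0.2089, 0.019]
tool_rot: [0.999, 0.035, -0.003, -0.001]
wrist_force: [-8.9, -2.4, 7.7]
gripper_width: 0.0168
grasp_force: 40.8
```

Emit:
{"fn": "move_arm", "kwargs": {"series": [[[0, 0, 0], [0.001, 0, 0], 0.1], [[0, 0, 0], [0.002, 0, 0], 0.1], [[0, 0, 0], [0.003, 0, 0], 0.1]]}}

```text
clock: 8.75
ee_pos: [0.4994, -0.2086, 0.019]
tool_rot: [0.999, 0.035, -0.004, -0.001]
wrist_force: [-11.4, -3.4, 9.0]
gripper_width: 0.0167
grasp_force: 40.9
```

Emit:
{"fn": "move_arm", "kwargs": {"series": [[[0, 0, 0], [0, 0.0005, -0.0005], 0.1], [[0, 0, 0], [0.001, 0.0005, -0.0005], 0.1], [[0, 0, 0], [0.002, 0.0005, -0.0005], 0.1]]}}

```text
clock: 9.05
ee_pos: [0.5014, -0.2086, 0.019]
tool_rot: [0.999, 0.035, -0.004, -0.001]
wrist_force: [-9.5, -2.2, 5.4]
gripper_width: 0.0168
grasp_force: 40.5
```

Emit:
{"fn": "move_arm", "kwargs": {"series": [[[0, 0, 0], [0.001, 0, 0], 0.1], [[0, 0, 0], [0.002, 0, 0], 0.1], [[0, 0, 0], [0.003, 0, 0], 0.1]]}}

```text
clock: 9.35
ee_pos: [0.5037, -0.2084, 0.019]
tool_rot: [0.999, 0.035, -0.005, -0.001]
wrist_force: [-12.0, -2.1, 6.8]
gripper_width: 0.0169
grasp_force: 40.7
```

Emit:
{"fn": "move_arm", "kwargs": {"series": [[[0, 0, 0], [0.001, 0.0003, -0.0003], 0.1], [[0, 0, 0], [0.002, 0.0003, -0.0003], 0.1], [[0, 0, 0], [0.003, 0.0003, -0.0003], 0.1]]}}

```text
clock: 9.65
ee_pos: [0.5091, -0.2084, 0.0192]
tool_rot: [0.999, 0.035, -0.002, -0.001]
wrist_force: [-4.6, -0.1, 0.8]
gripper_width: 0.0166
grasp_force: 40.0
```

Emit:
{"fn": "move_arm", "kwargs": {"series": [[[0, 0, 0], [0.001, 0, 0], 0.1], [[0, 0, 0], [0.002, 0, 0], 0.1], [[0, 0, 0], [0.003, 0, 0], 0.1]]}}

```text
clock: 9.95
ee_pos: [0.5122, -0.2082, 0.0192]
tool_rot: [0.999, 0.035, -0.002, -0.001]
wrist_force: [-4.9, -1.4, 1.6]
gripper_width: 0.017
grasp_force: 40.0
```

Emit:
{"fn": "move_arm", "kwargs": {"series": [[[0, 0, 0], [0.001, 0, 0], 0.1], [[0, 0, 0], [0.002, 0, 0], 0.1]]}}

```text
clock: 10.15
ee_pos: [0.5142, -0.208, 0.0191]
tool_rot: [0.999, 0.035, -0.002, -0.001]
wrist_force: [-5.4, -0.2, 1.0]
gripper_width: 0.0168
grasp_force: 40.0
```

Emit:
{"fn": "move_arm", "kwargs": {"series": [[[0, 0, 0], [0.001, 0, 0], 0.1], [[0, 0, 0], [0.002, 0, 0], 0.1]]}}

```text
clock: 10.35
ee_pos: [0.5162, -0.2079, 0.0191]
tool_rot: [0.999, 0.035, -0.002, -0.001]
wrist_force: [-5.6, -0.1, 1.3]
gripper_width: 0.0168
grasp_force: 40.0
```

Emit:
{"fn": "move_arm", "kwargs": {"series": [[[0, 0, 0], [0.001, 0, 0], 0.1], [[0, 0, 0], [0.002, 0, 0], 0.1]]}}

```text
clock: 10.55
ee_pos: [0.517, -0.2078, 0.019]
tool_rot: [0.999, 0.035, -0.004, -0.001]
wrist_force: [-10.0, -1.5, 3.8]
gripper_width: 0.0169
grasp_force: 40.3
```

Emit:
{"fn": "move_arm", "kwargs": {"series": [[[0, 0, 0], [0.001, 0, 0], 0.1], [[0, 0, 0], [0.002, 0, 0], 0.1]]}}

```text
clock: 10.75
ee_pos: [0.5171, -0.2077, 0.019]
tool_rot: [0.999, 0.035, -0.006, -0.001]
wrist_force: [-10.2, -1.1, 4.4]
gripper_width: 0.0169
grasp_force: 40.5
```

Emit:
{"fn": "move_arm", "kwargs": {"series": [[[0, 0, 0], [0, 0, 0], 0.1], [[0, 0, 0], [0.001, 0, 0], 0.1], [[0, 0, 0], [0.001, 0, 0], 0.1]]}}

```text
clock: 11.05
ee_pos: [0.5171, -0.2075, 0.019]
tool_rot: [0.999, 0.036, -0.006, -0.001]
wrist_force: [-14.2, -2.0, 6.4]
gripper_width: 0.0168
grasp_force: 40.8
```

Emit:
{"fn": "move_arm", "kwargs": {"series": [[[0, 0, 0], [0.001, 0, 0], 0.1], [[0, 0, 0], [0.001, 0, 0], 0.1]]}}

```text
clock: 11.25
ee_pos: [0.5171, -0.2073, 0.019]
tool_rot: [0.999, 0.036, -0.007, -0.002]
wrist_force: [-15.3, -2.9, 7.6]
gripper_width: 0.0171
grasp_force: 40.9
```

Emit:
{"fn": "move_arm", "kwargs": {"series": [[[0, 0, 0], [0.0005, 0.0003, 0], 0.1], [[0, 0, 0], [0.0005, 0.0003, 0], 0.1], [[0, 0, 0], [0.0005, 0.0003, 0], 0.1], [[0, 0, 0], [0.0005, 0.0003, 0], 0.1]]}}

```text
clock: 11.65
ee_pos: [0.5172, -0.2073, 0.019]
tool_rot: [0.999, 0.036, -0.008, -0.002]
wrist_force: [-16.6, -2.9, 10.0]
gripper_width: 0.0169
grasp_force: 41.1
```

Emit:
{"fn": "move_arm", "kwargs": {"series": [[[0, 0, 0], [-0.001, 0, 0], 0.1], [[0, 0, 0], [-0.002, 0, -0.0003], 0.1], [[0, 0, 0], [-0.003, 0, -0.0005], 0.1], [[0, 0, 0], [-0.003, 0, -0.0005], 0.1]]}}

```text
clock: 12.05
ee_pos: [0.5171, -0.2073, 0.0191]
tool_rot: [0.999, 0.035, -0.005, -0.002]
wrist_force: [-9.1, 0.6, 2.2]
gripper_width: 0.0166
grasp_force: 40.1
```

Emit:
{"fn": "move_arm", "kwargs": {"series": [[[0, 0, 0], [-0.001, 0, 0], 0.1], [[0, 0, 0], [-0.002, 0, 0], 0.1], [[0, 0, 0], [-0.002, 0, 0], 0.1]]}}

```text
clock: 12.35
ee_pos: [0.5172, -0.2074, 0.0193]
tool_rot: [0.999, 0.035, -0.003, -0.002]
wrist_force: [-6.0, 2.4, -0.7]
gripper_width: 0.0167
grasp_force: 39.9
```

Emit:
{"fn": "move_arm", "kwargs": {"series": [[[0, 0, 0], [0, 0, 0], 0.2], [[0, 0, 0], [0, 0, 0], 0.3], [[0, 0, 0], [0, 0, 0], 0.45], [[0, 0, 0], [0, 0, 0], 0.6], [[0, 0, 0], [0, 0, 0], 0.6], [[0, 0, 0], [0, 0, 0], 0.6]]}}

```text
clock: 12.95
ee_pos: [0.5205, -0.209, 0.0206]
tool_rot: [0.999, 0.034, 0.0, 0.0]
wrist_force: [1.2, -0.5, 0.1]
gripper_width: 0.0511
grasp_force: 0.0
```

Run:
```python
from h import *
s=state(); print(s['ee_pos'].round(4),s['wrist_force'].round(2),s['gripper_width']); save("w3.png",cam("wrist")["img"])
go([s['ee_pos'][0],s['ee_pos'][1],.15],-85.5)
```

```text
[ 0.5205 -0.209   0.0206] [ 1.21 -0.54  0.09] 0.05106485481471746
turn [0.0002, -0.0006, -0.0098] shift [0.0002, 0.0001, -0.1294]
```

View pics/w3.png

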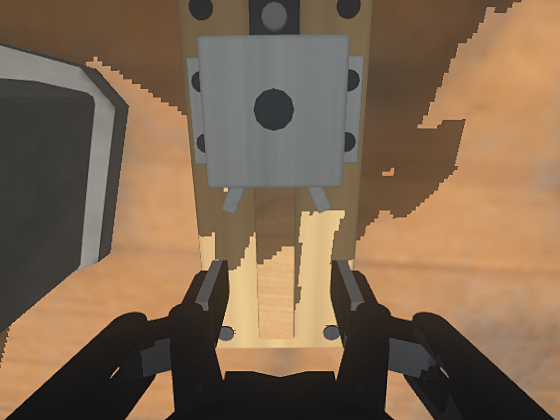

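The strip is released and lies in the channel, its rear end at (278,338) and centred between the guides. The fingers are clear of it. I rise straight up and check the final position.

Emit:
{"fn": "move_arm", "kwargs": {"series": [[[0, 0, 0], [0, 0, -0.02], 0.6], [[0, 0, 0], [-0.01, 0, -0.05], 0.6], [[0, 0, 0], [-0.03, 0, -0.09], 0.6], [[0, 0, 0], [-0.06, 0, -0.13], 0.6], [[0, 0, 0], [-0.06, 0, -0.15], 0.6], [[0, 0, 0], [-0.06, 0, -0.15], 0.6], [[0, 0, 0], [-0.06, 0, -0.15], 0.6]]}}

```text
clock: 13.7
ee_pos: [0.4603, -0.2131, 0.1706]
tool_rot: [0.999, 0.034, 0.001, 0.0]
wrist_force: [1.0, 0.5, -0.6]
gripper_width: 0.0514
grasp_force: 0.0
```

Run:
```python
from h import *
d=cam("wrist"); v,u=np.mgrid[0:420,0:560]; uv=np.c_[u.ravel(),v.ravel()]; P=dep(d,uv); ok=d["depth"].ravel()>0
S=ok&(P[:,2]>.025)&(P[:,2]<.038)&(P[:,0]<.545)&(P[:,0]>.46)&(abs(P[:,1]+.209)<.02)
B=ok&(P[:,2]>.008)&(P[:,2]<.016)&(P[:,0]<.6)&(P[:,0]>.44)&(abs(P[:,1]+.209)<.06)
print(S.sum(),P[S].min(0).round(4),P[S].max(0).round(4),"topz",np.median(P[S,2]).round(4))
print(cv2.minAreaRect((P[S][:,:2]*1000).astype(np.float32)))
print("bed",np.median(P[B,2]),cv2.minAreaRect((P[B][:,:2]*1000).astype(np.float32)))
save("w4.png",d["img"])
t=cam("top"); a=pickle.load(open("d0.pkl","rb"))["top"]["img"]
df=cv2.absdiff(a,t["img"]).max(2)>60
for n,b in{"tape":(262,78,316,132),"pencil":(195,250,268,280),"hex":(310,252,332,314)}.items(): print(n,df[b[1]:b[3],b[0]:b[2]].mean())
```

```text
1348 [ 0.4883 -0.2176  0.0294] [ 0.545  -0.1965  0.0343] topz 0.032
((516.9635620117188, -206.81317138671875), (56.7103157043457, 17.34622573852539), 4.387907981872559)
bed 0.012002327776976074 ((533.2034301757812, -206.49960327148438), (139.4551239013672, 84.75083923339844), 4.270882606506348)
tape 0.009945130315500686
pencil 0.0
hex 0.0
```

```bash
python3 -c "
from plant import *
print(job_done())"
```

```text
the job is handed in; nothing more can be done
None
```

I slid the beech strip under the toe until it stopped dead (front end at about jig x = 51 mm), pushed with about 17 N at the wrist (roughly 10 N on the stop), then let it go; it lies flat and centred, pencil, hex key and tape roll show no sign of having moved, and the job is handed in (no verdict was returned).

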